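Set the bleed valve of a filter manifold

TASK

Press both filter cartridges of the manifold down until each is fully home. Then turn the bleed valve's winged thumbscrew clockwise until it seats, back it off a quarter turn and finish while holding it there, the wing still gripped between the fingers. Leave the bottles and the other loose things around it where they stand.

Things in the scene. Friction and masses are not known exactly. Their poses are not given: they have to be found in the camera images.
- manifold: Filter manifold fixed to the bench at any yaw: steel base plate 100 (x) x 260 (y) x 10 mm under a white block 70 x 220 mm, top face 55 mm above the bench, two hose ports on its -x side. Origin: centre of the underside; z up, y along the block. In a row on top: bleed valve at y = +72 mm (steel bonnet 30 to 40 mm wide, its top at 94 mm), cartridges at y = -8 and -72 mm.
- cartridge_mid_top (a point): Centre of the top face of the grey ribbed filter cartridge in the middle of the block. Its cap is 32 mm in diameter and 25 mm tall with a 40 mm flange at its foot. Top face 90 mm above the bench when fully out, 80 mm when fully home (flange on the block).
- cartridge_mid (a joint): How far the middle cartridge is pushed in, m: 0 fully out, 0.010 fully home against a hard stop. It starts at 0 to 0.004, resists with about 5 N and stays where it is left.
- cartridge_end_top (a point): Centre of the top face of the filter cartridge at the block's end farther from the valve; like the middle one.
- cartridge_end (a joint): How far the end cartridge is pushed in, m; like the middle one.
- thumbscrew_grip (a point): Centre of the wing of the bleed valve's thumbscrew, on its vertical axis, 123 mm above the bench. The wing is a black upright bar 42 mm long, 12 mm thick (the width to grip) and 30 mm tall (from 106 to 136 mm above the bench), on a 10 mm stem. The x axis lies along the wing, z up.
- thumbscrew (a joint): How far the thumbscrew is open, rad: 0 seated at a hard stop (wing across the block, along the manifold's x), growing anticlockwise seen from above; it does not rise. Starts 0.8 to 2.2 rad open. About 0.06 N m of friction; stays where it is left. A quarter turn open is 1.57 (wing along the manifold's y).
- spare_cartridge: Loose spare filter cartridge standing on the bench beside the manifold, 40 mm wide, 47 mm tall; origin under its centre. Leave it.
- vial: Small closed vial, 28 mm in diameter, 65 mm tall, beside the manifold; origin under its centre. Leave it.
- beaker: Small glass beaker, 60 mm in diameter, 70 mm tall, beside the manifold; origin under its centre. Leave it.
- amber_bottle: Amber bottle, 62 mm in diameter, 150 mm tall; origin under its centre. Leave it.
- clear_bottle: Clear bottle, 60 mm in diameter, 150 mm tall; origin under its centre. Leave it.
- reagent_jar: White jar, 68 mm in diameter, 85 mm tall; origin under its centre. Leave it.
- wrench: Steel wrench 160 mm long lying on the bench away from the manifold; origin on its underside near its middle. Leave it.

How it is judged:
By the outcome, as a careful person would: the job done as asked, in the order asked, and still so for the second after the job is handed in, while the arm keeps its last pose, push and grip.
It also fails if it takes over 72 s, if anything falls off the work surface, if the arm or the gripper's body presses on something with over 40 N, if the wrist force passes 120 N, or if a joint passes its speed limit or range.

ROBOT

A 6-joint arm with a two-finger parallel gripper is mounted at the origin on the work surface. World frame = base frame: x ahead of the robot, y to its left, z up, the work surface at z = 0. Lengths are in m, angles in rad, forces in N, time in s.
With the tool pointing down it reaches from about 0.325 to 0.875 m from the base axis. Payload 4.4 kg.
Tool frame: the origin (TCP) lies on the centre line of the jaws, within the pads' length; the fingertips stand 19 mm ahead of it and the grasp point (between the pads) is the TCP; z points along the fingers, y is the direction in which the jaws open and shut (so a half turn about z gives the same grasp; the last joint's range is limited). The gripper opens to 85 mm and grips with 20 to 120 N. Pads are 22 mm wide; open, the fingers measure 114 mm over their backs; the gripper's body (76 mm by 85 mm) begins 54 mm behind the grasp point. The pads swing forward as they close: fully open they stand 13 mm farther back than shut.
Start: joints at [-1.438, 0.207, 1.542, -0, 1.393, -0.15], TCP at [0.16, -0.552, 0.25] pointing down, gripper open.
Joint ranges: [-2.73, 2.73], [-0.86, 2.22], [0.23, 2.46], [-1.11, 4.25], [0.08, 2.63], [-2.82, 2.82]. Speed limits (rad/s): [2.79, 2.79, 3.14, 3.14, 3.14, 3.14].

INTERFACE

Orientations are given as a 3x3 rotation matrix whose columns are the frame's x, y, z axes.
In Python, from plant import robot gives the robot as it stands.
- The arm moves only by the shell command python3 -m handwheel 'ROWS'. ROWS is a JSON object of lists of equal length, an entry for each row: "dp": the shift along the tool's x, y, z in m, a list of three; "yaw": the turn about the tool's z in rad; "grip": the finger opening in m, from 0 to 0.0854. In form: {"dp": [[tx, ty, tz], ...], "yaw": [yaw, ...], "grip": [grip, ...]}. A call has exactly 8 rows; each row shifts and turns the commanded pose from where the row before left it, along the tool's axes as they then stand; what a row does not reach is not made up. A row lasts 1/12 s, in which the tool goes at most 41.7 mm and 7.16 degrees, less where a joint would pass 70% of its speed; a pose out of reach is approached as far as the arm can. A call with a gripper value outside its range is refused whole. The fingers move at their own pace and stop on an object; the grip force is fixed at half the most. Time passes only in rows, so rows that do not move let the fingers close, or fill a call up. It gives the time, the measured TCP pose, the force and the opening at its end, in the units of the state.
- robot.get_obs(): the state, without advancing time (a new reading comes with each control period).
- robot.read_camera(name): name is "scene" or "top" or "wrist"; returns a dict with "pixels" (420x560x3 uint8, red, green, blue), "range_z" (420x560 float32, m along the optical axis (not along the pixel's ray), 0 where there is no reading), "mtx" (3x3 intrinsics, pixels), "R" (3x3) and "t" (3): a world point X has camera coordinates R X + t; the wrist camera has in their place "T_tool_cam" (4x4, takes a point from camera to tool coordinates, whose origin is the TCP and whose axes are the flange's). Camera axes: x right, y down, z forward; pixel columns grow to the right and rows downward; lengths in m; the calibration is good to about 2 mm. The wrist camera is an equidistant fisheye: a pixel r from the principal point sees the ray r / f radians off the axis. A picture is of the moment at which its call begins: read the wrist's pose just before it.
- robot.sign_off(): hands the job in, once; it reports no verdict.
The state is a dict: "clock": time; "q": joint angles; "joint_vel": joint speeds; "joint_efforts": joint torques, N m; "ee_pos": TCP position; "tool_rot": TCP orientation; "ft_force": force on the tool from outside, world axes, zero at the start; "torque": the same for the moment, N m; "gripper_width": finger opening in m.
Only numpy, scipy, OpenCV 4.12 (cv2) and the standard library are available. Lean on these libraries where they do the work, as an engineer would, in place of code of your own. Each camera call takes 0.05 s, during which the arm holds its last target. There are 200 camera calls.

## Working session

There is one attempt and no reset: what is moved stays moved. The work goes in short steps, Python scripts to look and compute and a shell command to move; the robot and the scene stay as the last step left them, time stands still between calls to the robot, and variables do not carry over. Pictures are saved under pics/ and viewed, about 8 in all and at most 12, crops included, and the job is handed in when it is done.

```bash
mkdir -p pics; cat > h.py <<'E'
import numpy as np, cv2
from plant import robot
def snap(n,f):
    c=robot.read_camera(n); np.savez('/tmp/'+f+'.npz',**c); cv2.imwrite('pics/'+f+'.png',c['pixels'][:,:,::-1]); return c
def world(c,u,v,z=None):
    K=c['mtx'];r=np.array([(u-K[0,2])/K[0,0],(v-K[1,2])/K[1,1],1.]);R=c['R'];t=c['t']
    if z is None: return R.T@(r*c['range_z'][int(v),int(u)]-t)
    o=-R.T@t;d=R.T@r; return o+d*(z-o[2])/d[2]
E
python3 - <<'E'
from h import *
o=robot.get_obs();print(o['clock'],o['ee_pos'],o['tool_rot'],o['ft_force'],o['gripper_width'])
snap('top','top1');snap('scene','scene1')
E
```

```text
0.0 [ 0.16035763 -0.55144515  0.24911812] [[ 9.60268641e-01  2.79077136e-01 -3.00330543e-04]
 [ 2.79077081e-01 -9.60266003e-01  2.27716380e-03]
 [ 3.47107141e-04 -2.27050436e-03 -9.99997362e-01]] [-0.26177425  0.30630714 -0.83536294] 0.08491799920074002
```

View pics/top1.png

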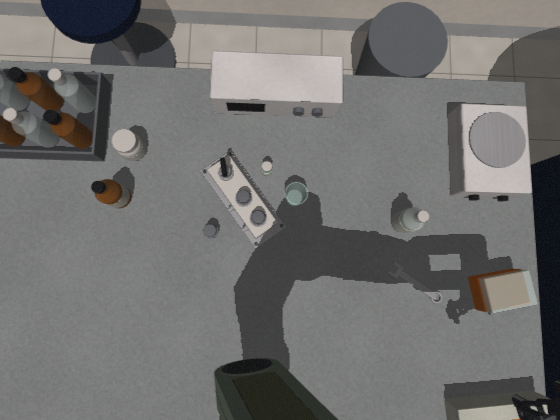

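View pics/scene1.png

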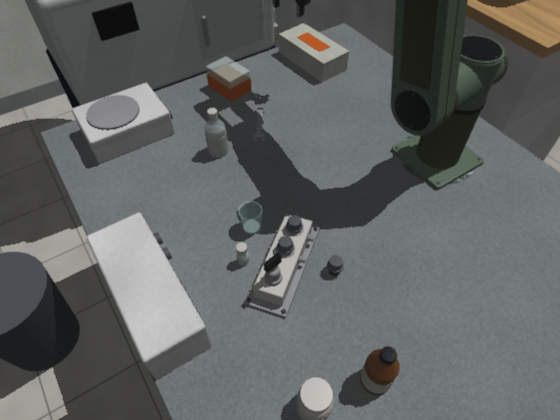

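Top view: the manifold runs from the valve at about (225,170) through cartridges at (243,196) and (258,216). The vial is at (267,167), the beaker at (296,192) and the spare at (211,229). I'll enlarge that area.

```bash
python3 - <<'E'
from h import *
i=cv2.imread('pics/top1.png')[140:255,190:320]; cv2.imwrite('pics/c1.png',cv2.resize(i,None,fx=6,fy=5.2,interpolation=cv2.INTER_CUBIC)) if 0 else cv2.imwrite('pics/c1.png',cv2.resize(i,None,fx=5,fy=5,interpolation=cv2.INTER_CUBIC))
E
```

```text
(no output)
```

View pics/c1.png

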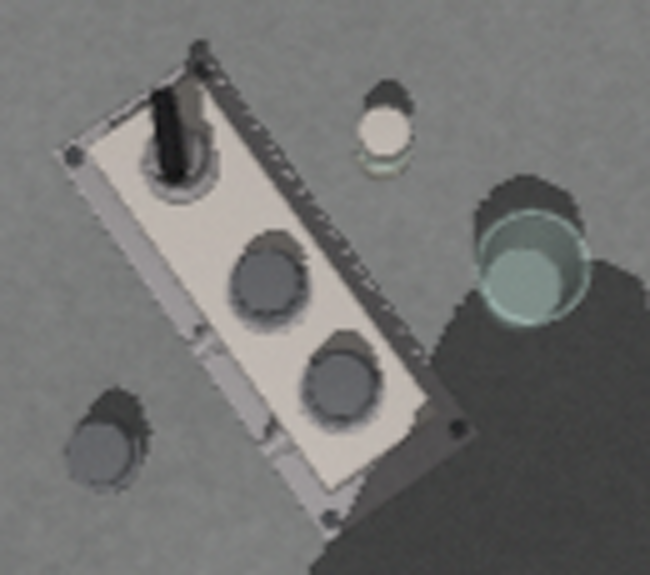

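The crop (5x, offset 190,140) shows block-top corners at (88,150), (195,68), (430,400) and (332,492). The cartridge tops are at (268,282) and (340,384), and the wing's top runs from (160,92) to (175,180). The ports are on the lower-left side.

```bash
python3 - <<'E'
from h import *
c=np.load('/tmp/top1.npz')
P=lambda u,v,z=None:world(c,190+u/5,140+v/5,z)
cor=[P(88,150,.055),P(195,68,.055),P(430,400,.055),P(332,492,.055)]
print(np.round(cor,4)); ctr=sum(cor)/4
y=(cor[0]+cor[1]-cor[2]-cor[3]);y/=np.linalg.norm(y);x=np.array([y[1],-y[0],0])
print('ctr',ctr,'y',y,'yaw x',np.arctan2(x[1],x[0]))
for n,d in(('valve',.072),('mid',-.008),('end',-.072)):print(n,ctr+d*y)
print('mid',P(268,282,.088),P(268,282),'end',P(340,384,.088),P(340,384))
a,b=P(160,92,.136),P(175,180,.136);print('wing',a,b,(a+b)/2)
w=b-a;print('wing ang in manifold',np.arctan2(w@y,w@x), 'world',np.arctan2(w[1],w[0]))
for n,u,v,z in(('vial',385,130,.065),('beaker',535,268,.07),('spare',102,450,.047)):print(n,P(u,v,z))
o=robot.get_obs();print(o['clock'],o['q'])
E
```

```text
[[ 0.64    0.153   0.055 ]
 [ 0.6856  0.0996  0.055 ]
 [ 0.5148 -0.0274  0.055 ]
 [ 0.4664  0.0214  0.055 ]]
ctr [0.57666205 0.06165116 0.055     ] y [0.79964506 0.60047296 0.        ] yaw x -0.9267038850174131
valve [0.63423649 0.10488521 0.055     ]
mid [0.57026489 0.05684737 0.055     ]
end [0.5190876 0.0184171 0.055    ]
mid [0.5680553  0.05592628 0.088     ] [0.56802358 0.05591649 0.08819112] end [0.51795543 0.01856294 0.088     ] [0.51804745 0.01857286 0.08719138]
wing [0.65059868 0.10823066 0.136     ] [0.60788638 0.09929932 0.136     ] [0.62924253 0.10376499 0.136     ]
wing ang in manifold -2.0087541723832696 world -2.9354580574006826
vial [ 6.53302165e-01 -3.65974164e-04  6.50000000e-02]
beaker [ 0.58244185 -0.07889238  0.07      ]
spare [0.48522478 0.13958955 0.047     ]
0.1 [-1.43850224e+00  2.07376512e-01  1.54286101e+00 -1.50225270e-05
  1.39350375e+00 -1.50492583e-01]
```

```bash
A='{"dp":[[0.021,-0.0186,0],[0.021,-0.0186,0],[0.021,-0.0186,0],[0.021,-0.0186,0],[0.021,-0.0186,0],[0.021,-0.0186,0],[0.021,-0.0186,0],[0.021,-0.0186,0]],"yaw":[0,0,0,0,0,0,0,0],"grip":[0,0,0,0,0,0,0,0]}' ; unset A
python3 -m handwheel '{"dp":[[0.021,-0.0186,0],[0.021,-0.0186,0],[0.021,-0.0186,0],[0.021,-0.0186,0],[0.021,-0.0186,0],[0.021,-0.0186,0],[0.021,-0.0186,0],[0.021,-0.0186,0]],"yaw":[0,0,0,0,0,0,0,0],"grip":[0,0,0,0,0,0,0,0]}'
python3 -m handwheel '{"dp":[[0.021,-0.0186,0],[0.021,-0.0186,0],[0.021,-0.0186,0],[0.021,-0.0186,0],[0.021,-0.0186,0],[0.021,-0.0186,0],[0.021,-0.0186,0],[0.021,-0.0186,0]],"yaw":[0,0,0,0,0,0,0,0],"grip":[0,0,0,0,0,0,0,0]}'
python3 -m handwheel '{"dp":[[0.021,-0.0186,0.005],[0.021,-0.0186,0.01],[0.021,-0.0186,0.01],[0.021,-0.0186,0.01],[0.021,-0.0186,0.01],[0.021,-0.0186,0.01],[0.021,-0.0186,0.01],[0.021,-0.0186,0.01]],"yaw":[0,0,0,0,0,0,0,0],"grip":[0,0,0,0,0,0,0,0]}'
python3 - <<'E'
from h import *
o=robot.get_obs();print(o['clock'],o['ee_pos'],o['tool_rot'],o['ft_force'],o['gripper_width'],o['q'])
c=snap('wrist','w1');print(c['mtx'],c['T_tool_cam'])
E
```

```text
clock: 0.77
ee_pos: [0.2806, -0.3608, 0.2498]
tool_rot: [[0.96, 0.279, -0.0], [0.279, -0.96, 0.001], [-0.0, -0.001, -1.0]]
ft_force: [0.8, 0.4, -0.5]
gripper_width: -0.0002
clock: 1.43
ee_pos: [0.4003, -0.1711, 0.2499]
tool_rot: [[0.96, 0.279, -0.001], [0.279, -0.96, 0.0], [-0.0, -0.0, -1.0]]
ft_force: [0.4, -0.3, 0.1]
gripper_width: -0.0
clock: 2.1
ee_pos: [0.52, 0.0186, 0.1743]
tool_rot: [[0.96, 0.279, -0.001], [0.279, -0.96, 0.0], [-0.001, -0.0, -1.0]]
ft_force: [-0.2, -0.4, 0.2]
gripper_width: -0.0
2.1 [0.5199905  0.01857365 0.17429055] [[ 9.60206637e-01  2.79289089e-01 -9.05089301e-04]
 [ 2.79289247e-01 -9.60207016e-01  5.06438823e-05]
 [-8.54928813e-04 -3.01410301e-04 -9.99999589e-01]] [-0.19441223 -0.44638529  0.18323115] -1.5345691629694403e-05 [-1.30690691e-01  1.68922806e-01  1.75239204e+00 -7.21000160e-05
  1.22118178e+00  1.15707656e+00]
[[325.1922621    0.         274.30035852]
 [  0.         325.1922621  210.32961228]
 [  0.           0.           1.        ]] [[ 6.43111938e-04 -9.50820017e-01 -3.09743251e-01  7.85980282e-02]
 [ 9.99999781e-01  6.60125139e-04  4.98851899e-05  9.28890460e-04]
 [ 1.57037469e-04 -3.09743215e-01  9.50820233e-01 -1.23303487e-01]
 [ 0.00000000e+00  0.00000000e+00  0.00000000e+00  1.00000000e+00]]
```

View pics/w1.png

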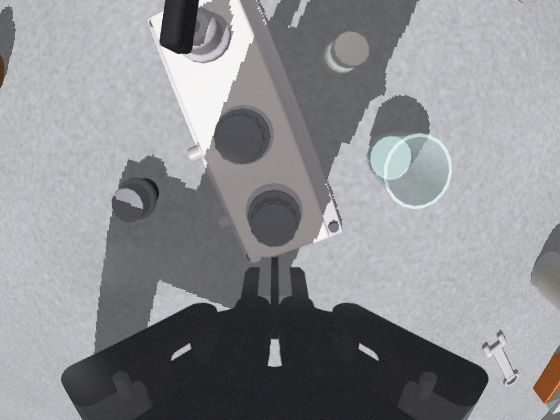

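The wrist view shows the end cartridge top at about (274,218) and the mid one at (243,137). The wing is at the top edge, about (180,25).

```bash
cat >> h.py <<'E'
def wworld(c,p,Rt,u,v,z):
    K=c['mtx'];d=np.array([u-K[0,2],v-K[1,2]])/K[0,0];r=np.linalg.norm(d)
    ray=np.array([*(np.sin(r)*d/r),np.cos(r)]);T=c['T_tool_cam']
    D=Rt@T[:3,:3]@ray;O=p+Rt@T[:3,3]; return O+D*(z-O[2])/D[2]
E
python3 - <<'E'
from h import *
c=np.load('/tmp/w1.npz');o=robot.get_obs();p=np.array([.51999,.01857,.17429]);R=np.array(o['tool_rot'])
for u,v,z in((274,218,.088),(243,137,.088)):
    print(wworld(c,p,R,u,v,z),'range',c['range_z'][v,u])
E
```

```text
[0.52467614 0.01957714 0.088     ] range 0.22094701
[0.57195264 0.05425528 0.088     ] range 0.2037458
```

```bash
python3 -m handwheel '{"dp":[[0,0,0.01],[0,0,0.01],[0,0,0.01],[0,0,0.01],[0,0,0.01],[0,0,0.008],[0,0,0.003],[0,0,0]],"yaw":[0,0,0,0,0,0,0,0],"grip":[0,0,0,0,0,0,0,0]}'
python3 -m handwheel '{"dp":[[0,0,0.002],[0,0,0.002],[0,0,0.002],[0,0,0.002],[0,0,0.001],[0,0,0],[0,0,0],[0,0,0]],"yaw":[0,0,0,0,0,0,0,0],"grip":[0,0,0,0,0,0,0,0]}'
```

```text
clock: 2.82
ee_pos: [0.5189, 0.0169, 0.1131]
tool_rot: [[0.96, 0.278, -0.002], [0.278, -0.96, 0.0], [-0.002, -0.001, -1.0]]
ft_force: [-0.3, 0.0, -0.9]
gripper_width: -0.0
clock: 3.48
ee_pos: [0.5204, 0.0171, 0.1058]
tool_rot: [[0.96, 0.279, 0.001], [0.279, -0.96, -0.0], [0.001, 0.001, -1.0]]
ft_force: [0.6, -0.3, 3.2]
gripper_width: 0.0
```

```bash
python3 -m handwheel '{"dp":[[0,0,0.001],[0,0,0.001],[0,0,0.001],[0,0,0.001],[0,0,0.001],[0,0,0],[0,0,0],[0,0,0]],"yaw":[0,0,0,0,0,0,0,0],"grip":[0,0,0,0,0,0,0,0]}'
python3 -m handwheel '{"dp":[[0,0,0.0005],[0,0,0.0005],[0,0,0.0005],[0,0,0.0005],[0,0,0],[0,0,0],[0,0,0],[0,0,0]],"yaw":[0,0,0,0,0,0,0,0],"grip":[0,0,0,0,0,0,0,0]}'
```

```text
clock: 4.15
ee_pos: [0.5202, 0.0171, 0.1002]
tool_rot: [[0.96, 0.279, 0.001], [0.279, -0.96, -0.0], [0.001, 0.0, -1.0]]
ft_force: [2.3, -0.5, 2.5]
gripper_width: -0.0
clock: 4.82
ee_pos: [0.5202, 0.0171, 0.099]
tool_rot: [[0.96, 0.279, 0.001], [0.279, -0.96, -0.0], [0.001, 0.0, -1.0]]
ft_force: [0.3, 0.2, 8.1]
gripper_width: -0.0002
```

```bash
python3 -m handwheel '{"dp":[[0,0,0.0005],[0,0,0.0005],[0,0,0],[0,0,0],[0,0,0],[0,0,0],[0,0,0],[0,0,0]],"yaw":[0,0,0,0,0,0,0,0],"grip":[0,0,0,0,0,0,0,0]}'
python3 -m handwheel '{"dp":[[0,0,0.0005],[0,0,0.0005],[0,0,0],[0,0,0],[0,0,0],[0,0,0],[0,0,0],[0,0,0]],"yaw":[0,0,0,0,0,0,0,0],"grip":[0,0,0,0,0,0,0,0]}'
```

```text
clock: 5.48
ee_pos: [0.5203, 0.0171, 0.099]
tool_rot: [[0.96, 0.279, 0.001], [0.279, -0.96, -0.0], [0.001, 0.0, -1.0]]
ft_force: [-1.3, 0.2, 13.6]
gripper_width: -0.0001
clock: 6.15
ee_pos: [0.5203, 0.0171, 0.0989]
tool_rot: [[0.96, 0.279, 0.001], [0.279, -0.96, -0.0], [0.0, 0.0, -1.0]]
ft_force: [-4.4, -0.0, 19.3]
gripper_width: -0.0002
```

The end cartridge is home: z stays at 0.099 while the force climbs to 19 N. Next is the mid one.

```bash
python3 -m handwheel '{"dp":[[0,0,-0.01],[0,0,-0.012],[0,0,-0.012],[0.02,-0.008,0],[0.02,-0.008,0],[0.019,-0.0075,0],[0,0,0.006],[0,0,0.006]],"yaw":[0,0,0,0,0,0,0,0],"grip":[0,0,0,0,0,0,0,0]}'
python3 -m handwheel '{"dp":[[0,0,0.005],[0,0,0.003],[0,0,0.002],[0,0,0.002],[0,0,0.002],[0,0,0.001],[0,0,0],[0,0,0]],"yaw":[0,0,0,0,0,0,0,0],"grip":[0,0,0,0,0,0,0,0]}'
```

```text
clock: 6.82
ee_pos: [0.5698, 0.0566, 0.1178]
tool_rot: [[0.96, 0.28, -0.001], [0.28, -0.96, -0.0], [-0.001, -0.0, -1.0]]
ft_force: [-0.7, -0.9, 0.0]
gripper_width: -0.0003
clock: 7.48
ee_pos: [0.5706, 0.056, 0.1033]
tool_rot: [[0.96, 0.279, 0.002], [0.279, -0.96, -0.0], [0.002, 0.001, -1.0]]
ft_force: [-0.2, -0.1, 0.1]
gripper_width: 0.0
```

```bash
python3 -m handwheel '{"dp":[[0,0,0.001],[0,0,0.001],[0,0,0.001],[0,0,0.001],[0,0,0],[0,0,0],[0,0,0],[0,0,0]],"yaw":[0,0,0,0,0,0,0,0],"grip":[0,0,0,0,0,0,0,0]}'
```

```text
clock: 8.15
ee_pos: [0.5707, 0.0561, 0.0996]
tool_rot: [[0.96, 0.279, 0.002], [0.279, -0.96, -0.0], [0.002, 0.001, -1.0]]
ft_force: [1.5, -1.0, 3.0]
gripper_width: -0.0003
```

```bash
python3 -m handwheel '{"dp":[[0,0,0.0005],[0,0,0.0005],[0,0,0.0005],[0,0,0.0005],[0,0,0],[0,0,0],[0,0,0],[0,0,0]],"yaw":[0,0,0,0,0,0,0,0],"grip":[0,0,0,0,0,0,0,0]}'
python3 -m handwheel '{"dp":[[0,0,0.0005],[0,0,0.0005],[0,0,0],[0,0,0],[0,0,0],[0,0,0],[0,0,0],[0,0,0]],"yaw":[0,0,0,0,0,0,0,0],"grip":[0,0,0,0,0,0,0,0]}'
```

```text
clock: 8.82
ee_pos: [0.5708, 0.0561, 0.0991]
tool_rot: [[0.96, 0.279, 0.002], [0.279, -0.96, -0.0], [0.002, 0.001, -1.0]]
ft_force: [-1.4, -0.9, 11.2]
gripper_width: 0.0002
clock: 9.48
ee_pos: [0.5708, 0.0561, 0.0989]
tool_rot: [[0.96, 0.279, 0.002], [0.279, -0.96, -0.0], [0.001, 0.001, -1.0]]
ft_force: [-3.6, -0.5, 16.1]
gripper_width: 0.0006
```

Mid cartridge is home as well (0.099, 16 N). Now I'll lift, move above the valve, open and make the half turn so joint 6 has room.

```bash
python3 -m handwheel '{"dp":[[0,0,-0.02],[0,0,-0.035],[0,0,-0.035],[0,0,-0.035],[0.0178,-0.0073,0],[0.0178,-0.0073,0],[0.0178,-0.0073,0],[0.0178,-0.0073,0]],"yaw":[0,0,0,0,0,0,0,0],"grip":[0,0,0,0,0,0,0,0]}'
python3 -m handwheel '{"dp":[[0,0,0],[0,0,0],[0,0,0],[0,0,0],[0,0,0],[0,0,0],[0,0,0],[0,0,0]],"yaw":[-0.124,-0.124,-0.124,-0.124,-0.124,-0.124,-0.124,-0.124],"grip":[0.06,0.06,0.06,0.06,0.06,0.06,0.06,0.06]}'
python3 -m handwheel '{"dp":[[0,0,0],[0,0,0],[0,0,0],[0,0,0],[0,0,0],[0,0,0],[0,0,0],[0,0,0]],"yaw":[-0.124,-0.124,-0.124,-0.124,-0.124,-0.124,-0.124,-0.124],"grip":[0.06,0.06,0.06,0.06,0.06,0.06,0.06,0.06]}'
python3 -m handwheel '{"dp":[[0,0,0],[0,0,0],[0,0,0],[0,0,0],[0,0,0],[0,0,0],[0,0,0],[0,0,0]],"yaw":[-0.124,-0.124,-0.124,-0.124,-0.124,-0.124,-0.124,-0.09],"grip":[0.06,0.06,0.06,0.06,0.06,0.06,0.06,0.06]}'
python3 - <<'E'
from h import *
o=robot.get_obs();print(o['clock'],o['ee_pos'],o['q'])
import json;json.dump({'p':list(map(float,o['ee_pos'])),'R':np.array(o['tool_rot']).tolist()},open('/tmp/w2.json','w'))
snap('wrist','w2')
E
```

```text
clock: 10.15
ee_pos: [0.6296, 0.1047, 0.2201]
tool_rot: [[0.96, 0.279, -0.003], [0.279, -0.96, 0.0], [-0.003, -0.001, -1.0]]
ft_force: [-1.5, 0.6, 0.2]
gripper_width: -0.0001
clock: 10.82
ee_pos: [0.6288, 0.1043, 0.2194]
tool_rot: [[0.286, 0.958, -0.004], [0.958, -0.286, 0.0], [-0.001, -0.004, -1.0]]
ft_force: [0.1, -0.4, -0.0]
gripper_width: 0.0599
clock: 11.48
ee_pos: [0.6288, 0.1042, 0.2194]
tool_rot: [[-0.646, 0.763, -0.004], [0.763, 0.646, 0.0], [0.003, -0.003, -1.0]]
ft_force: [-0.6, 0.3, 0.1]
gripper_width: 0.0599
clock: 12.15
ee_pos: [0.6288, 0.1042, 0.2194]
tool_rot: [[-0.996, -0.089, -0.004], [-0.089, 0.996, 0.0], [0.004, 0.001, -1.0]]
ft_force: [-0.2, 0.3, -0.1]
gripper_width: 0.0603
12.15 [0.62881237 0.10422066 0.21942519] [ 2.84356057e-02  3.63590148e-01  1.40731813e+00  3.44208917e-04
  1.37477946e+00 -1.63128745e+00]
```

View pics/w2.png

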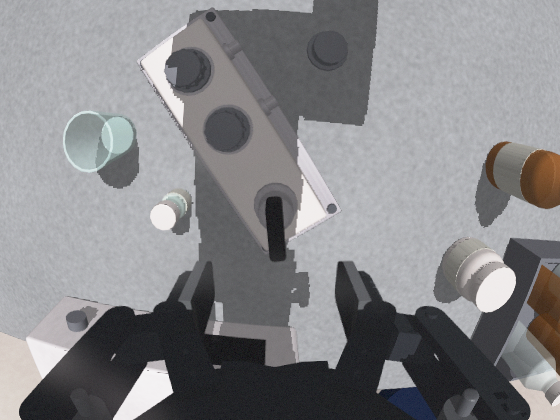

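The wing appears as a black bar from about (275,197) to (277,260), between the jaws. I'll enlarge it once for the angle.

```bash
python3 - <<'E'
from h import *
i=cv2.imread('pics/w2.png')[175:275,235:335]; i=cv2.convertScaleAbs(i,alpha=2.2,beta=10)
cv2.imwrite('pics/c2.png',cv2.resize(i,None,fx=6,fy=6,interpolation=cv2.INTER_CUBIC))
c=np.load('/tmp/w2.npz')['range_z']
for v in range(190,268,6): print(v,np.round(c[v,262:296:3],3))
E
```

```text
190 [0.286 0.286 0.285 0.285 0.284 0.283 0.285 0.286 0.285 0.285 0.295 0.296]
196 [0.286 0.278 0.272 0.269 0.267 0.241 0.269 0.272 0.278 0.287 0.287 0.289]
202 [0.267 0.264 0.23  0.227 0.227 0.227 0.228 0.261 0.264 0.268 0.288 0.288]
208 [0.    0.261 0.219 0.218 0.22  0.218 0.219 0.262 0.263 0.262 0.267 0.292]
214 [0.263 0.262 0.219 0.218 0.217 0.218 0.219 0.263 0.262 0.263 0.267 0.304]
220 [0.266 0.264 0.219 0.22  0.22  0.22  0.22  0.221 0.265 0.264 0.268 0.305]
226 [0.307 0.267 0.222 0.221 0.22  0.222 0.22  0.223 0.269 0.308 0.306 0.307]
232 [0.311 0.31  0.223 0.223 0.223 0.222 0.223 0.224 0.31  0.309 0.308 0.311]
238 [0.312 0.312 0.225 0.224 0.223 0.223 0.223 0.225 0.313 0.313 0.359 0.371]
244 [0.313 0.313 0.227 0.226 0.226 0.224 0.225 0.225 0.374 0.371 0.372 0.372]
250 [0.365 0.315 0.316 0.228 0.226 0.226 0.227 0.227 0.376 0.376 0.375 0.377]
256 [0.379 0.377 0.378 0.23  0.229 0.227 0.228 0.229 0.377 0.377 0.379 0.377]
262 [0.38  0.379 0.38  0.379 0.381 0.379 0.38  0.381 0.379 0.379 0.38  0.38 ]
```

View pics/c2.png

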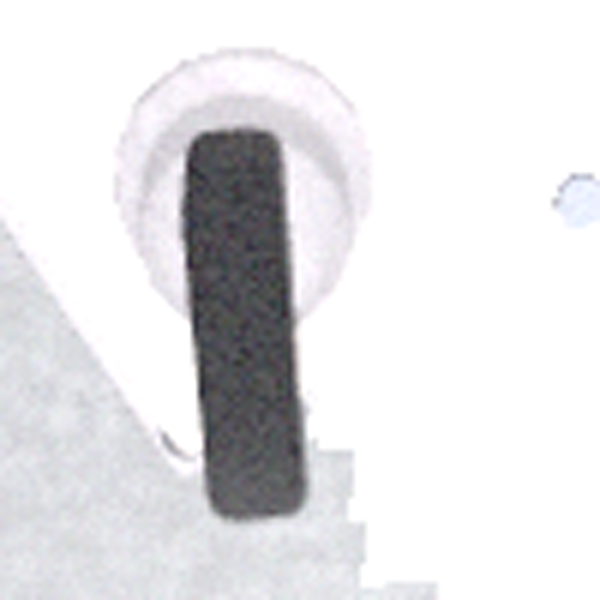

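```bash
python3 - <<'E'
from h import *
import json
c=np.load('/tmp/w2.npz');j=json.load(open('/tmp/w2.json'));p=np.array(j['p']);R=np.array(j['R'])
K=c['mtx'];T=c['T_tool_cam'];v,u=np.mgrid[0:420,0:560];a=(u-K[0,2])/K[0,0];b=(v-K[1,2])/K[0,0];r=np.hypot(a,b)+1e-9
ray=np.stack([np.sin(r)*a/r,np.sin(r)*b/r,np.cos(r)],-1);X=ray/ray[...,2:]*c['range_z'][...,None]
W=(X@T[:3,:3].T+T[:3,3])@R.T+p
for n,uu,vv in(('mid',227,128),('end',188,68)):
    q=W[vv-8:vv+9,uu-8:uu+9].reshape(-1,3);print(n,np.median(q,0))
sub=W[195:270,255:300];m=(abs(sub[...,2]-np.median(W[215:255,272:282,2]))<.005);q=sub[m]
print(len(q),np.median(q[:,2]));(cx,cy),s,ang=cv2.minAreaRect((q[:,:2]*1000).astype(np.float32));print(cx,cy,s,ang)
d=q[:,:2]-q[:,:2].mean(0);w=np.linalg.svd(d,full_matrices=False)[2][0];w*=np.sign(w[0])
print('mean',q.mean(0),'angle',np.arctan2(w[1],w[0]))
wa=np.arctan2(w[1],w[0]);tx=R[:,0];ta=np.arctan2(-tx[1],-tx[0])
D=R.T@(np.array([cx/1e3,cy/1e3,.123])-p);print('tool shift',D,'tool yaw',-(wa-ta),'theta',wa+.927)
E
```

```text
mid [0.56766557 0.05944264 0.07969906]
end [0.51969677 0.02349232 0.07987032]
949 0.1352410365572127
633.6494140625 104.63400268554688 (41.53929901123047, 11.992024421691895) 9.653304100036621
mean [0.63225839 0.10444962 0.13504681] angle 0.16799953073903962
tool shift [-5.24677782e-03 -7.38678104e-05  9.64046170e-02] tool yaw -0.07913934658792544 theta 1.0949995307390397
```

Both cartridge tops measure 0.080, so both are home. The wing is at (0.6336, 0.1046), angle 0.168. Descending and gripping.

```bash
python3 -m handwheel '{"dp":[[-0.005,0,0],[0,0,0.015],[0,0,0.02],[0,0,0.02],[0,0,0.018],[0,0,0.015],[0,0,0.008],[0,0,0]],"yaw":[-0.079,0,0,0,0,0,0,0],"grip":[0.05,0.05,0.05,0.05,0.05,0.05,0.05,0.05]}'
python3 -m handwheel '{"dp":[[0,0,0],[0,0,0],[0,0,0],[0,0,0],[0,0,0],[0,0,0],[0,0,0],[0,0,0]],"yaw":[0,0,0,0,0,0,0,0],"grip":[0.05,0.03,0.02,0.015,0.0,0,0,0]}'
python3 - <<'E'
from h import *
o=robot.get_obs();print(o['clock'],o['ee_pos'],o['ft_force'],o['torque'],o['q'])
E
```

```text
clock: 12.87
ee_pos: [0.6324, 0.1045, 0.1216]
tool_rot: [[-0.987, -0.16, -0.007], [-0.16, 0.987, -0.0], [0.007, 0.001, -1.0]]
ft_force: [-0.0, 0.3, -1.3]
gripper_width: 0.0497
clock: 13.53
ee_pos: [0.6359, 0.1056, 0.1269]
tool_rot: [[-0.987, -0.162, 0.002], [-0.162, 0.987, 0.002], [-0.003, 0.001, -1.0]]
ft_force: [-2.2, 4.8, 6.3]
gripper_width: 0.0108
13.5333 [0.63591772 0.10564293 0.12693286] [-2.17317697  4.76327034  6.26361621] [ 0.62913408  0.23329523 -0.00583382] [ 0.02972204  0.46586239  1.46773778  0.00179619  1.20560127 -1.70416669]
```

```bash
python3 -m handwheel '{"dp":[[0,0,0],[0,0,0],[0,0,0],[0,0,0],[0,0,0],[0,0,0],[0,0,0],[0,0,0]],"yaw":[0.06,0.1,0.1,0.1,0.1,0.1,0.1,0],"grip":[0,0,0,0,0,0,0,0]}'
python3 - <<'E'
from h import *
o=robot.get_obs();R=np.array(o['tool_rot']);print(o['torque'],'wing',np.arctan2(-R[1,0],-R[0,0])+.927)
E
```

```text
clock: 14.2
ee_pos: [0.6358, 0.105, 0.127]
tool_rot: [[-0.877, 0.48, 0.002], [0.48, 0.877, 0.0], [-0.001, 0.001, -1.0]]
ft_force: [-1.2, 3.5, 6.5]
gripper_width: 0.0109
[ 0.31409387  0.38672219 -0.06606836] wing 0.4260510700612682
```

```bash
python3 -m handwheel '{"dp":[[0,0,0],[0,0,0],[0,0,0],[0,0,0],[0,0,0],[0,0,0],[0,0,0],[0,0,0]],"yaw":[0.06,0.06,0.06,0.06,0.06,0.05,0,0],"grip":[0,0,0,0,0,0,0,0]}'
python3 - <<'E'
from h import *
o=robot.get_obs();R=np.array(o['tool_rot']);print(o['torque'],'wing',np.arctan2(-R[1,0],-R[0,0])+.927)
E
python3 -m handwheel '{"dp":[[0,0,0],[0,0,0],[0,0,0],[0,0,0],[0,0,0],[0,0,0],[0,0,0],[0,0,0]],"yaw":[0.02,0.02,0.01,0,0,0,0,0],"grip":[0,0,0,0,0,0,0,0]}'
python3 - <<'E'
from h import *
o=robot.get_obs();R=np.array(o['tool_rot']);print(o['torque'],'wing',np.arctan2(-R[1,0],-R[0,0])+.927)
E
```

```text
clock: 14.87
ee_pos: [0.6355, 0.1047, 0.1269]
tool_rot: [[-0.662, 0.75, 0.001], [0.75, 0.662, 0.0], [-0.001, 0.001, -1.0]]
ft_force: [-2.8, 1.8, 7.3]
gripper_width: 0.0109
[ 0.31614572  0.44409598 -0.08923789] wing 0.07913520398688967
clock: 15.53
ee_pos: [0.6354, 0.1046, 0.1269]
tool_rot: [[-0.623, 0.782, 0.001], [0.782, 0.623, -0.0], [-0.001, 0.001, -1.0]]
ft_force: [-2.8, 2.6, 7.2]
gripper_width: 0.0108
[ 0.25984923  0.53910586 -0.00466404] wing 0.029281326262668217
```

```bash
python3 -m handwheel '{"dp":[[0,0,0],[0,0,0],[0,0,0],[0,0,0],[0,0,0],[0,0,0],[0,0,0],[0,0,0]],"yaw":[0.02,0.02,0,0,0,0,0,0],"grip":[0,0,0,0,0,0,0,0]}'
python3 - <<'E'
from h import *
o=robot.get_obs();R=np.array(o['tool_rot']);print(o['torque'],o['q'][5],'wing',np.arctan2(-R[1,0],-R[0,0])+.927)
E
python3 -m handwheel '{"dp":[[0,0,0],[0,0,0],[0,0,0],[0,0,0],[0,0,0],[0,0,0],[0,0,0],[0,0,0]],"yaw":[0.02,0.02,0,0,0,0,0,0],"grip":[0,0,0,0,0,0,0,0]}'
python3 - <<'E'
from h import *
o=robot.get_obs();R=np.array(o['tool_rot']);print(o['torque'],'wing',np.arctan2(-R[1,0],-R[0,0])+.927)
E
```

```text
clock: 16.2
ee_pos: [0.6354, 0.1046, 0.1269]
tool_rot: [[-0.593, 0.805, 0.001], [0.805, 0.593, -0.0], [-0.001, 0.0, -1.0]]
ft_force: [-2.6, 1.8, 7.7]
gripper_width: 0.0109
[0.2250911  0.47643632 0.47280202] -0.6054383189564503 wing -0.008993188005308572
clock: 16.87
ee_pos: [0.6354, 0.1047, 0.127]
tool_rot: [[-0.563, 0.826, 0.001], [0.826, 0.563, -0.001], [-0.002, 0.0, -1.0]]
ft_force: [-3.7, 1.6, 7.5]
gripper_width: 0.0111
[0.32564234 0.5606382  1.46919447] wing -0.04546717966915115
```

The torque jumped to 1.47 N m against the stop, so it is seated; extrapolating back, the stop is at a tool angle of about +0.01. Backing off by 1.626 from here.

```bash
python3 -m handwheel '{"dp":[[0,0,0],[0,0,0],[0,0,0],[0,0,0],[0,0,0],[0,0,0],[0,0,0],[0,0,0]],"yaw":[-0.06,-0.1,-0.12,-0.12,-0.12,-0.12,-0.12,-0.12],"grip":[0,0,0,0,0,0,0,0]}'
python3 -m handwheel '{"dp":[[0,0,0],[0,0,0],[0,0,0],[0,0,0],[0,0,0],[0,0,0],[0,0,0],[0,0,0]],"yaw":[-0.12,-0.12,-0.12,-0.12,-0.12,-0.1,-0.046,0],"grip":[0,0,0,0,0,0,0,0]}'
python3 -m handwheel '{"dp":[[0,0,0],[0,0,0],[0,0,0],[0,0,0],[0,0,0],[0,0,0],[0,0,0],[0,0,0]],"yaw":[0,0,0,0,0,0,0,0],"grip":[0,0,0,0,0,0,0,0]}'
python3 - <<'E'
from h import *
o=robot.get_obs();R=np.array(o['tool_rot']);print(o['torque'],o['q'],'wing',np.arctan2(-R[1,0],-R[0,0])+.927)
snap('wrist','w3');t=snap('top','top2')
a=cv2.imread('pics/w3.png');b=cv2.resize(cv2.imread('pics/top2.png')[120:260,70:450],None,fx=2,fy=2)
cv2.imwrite('pics/m.png',np.hstack([a[100:400,130:430],cv2.resize(b,(500,300))[:, :]]))
E
```

```text
clock: 17.53
ee_pos: [0.6359, 0.1054, 0.1269]
tool_rot: [[-0.996, 0.092, 0.002], [0.092, 0.996, 0.001], [-0.002, 0.002, -1.0]]
ft_force: [-1.7, 3.5, 5.4]
gripper_width: 0.0109
clock: 18.2
ee_pos: [0.6357, 0.1061, 0.1269]
tool_rot: [[-0.796, -0.605, 0.002], [-0.605, 0.796, 0.003], [-0.003, 0.001, -1.0]]
ft_force: [-2.5, 5.1, 5.8]
gripper_width: 0.0113
clock: 18.87
ee_pos: [0.6357, 0.1061, 0.1269]
tool_rot: [[-0.797, -0.604, 0.002], [-0.604, 0.797, 0.003], [-0.003, 0.001, -1.0]]
ft_force: [-1.9, 5.7, 5.2]
gripper_width: 0.0114
[0.88609987 0.24432426 0.08737371] [ 0.0301034   0.46582311  1.46784597  0.00261324  1.20588584 -2.19032077] wing 1.5756965124663878
```

View pics/m.png

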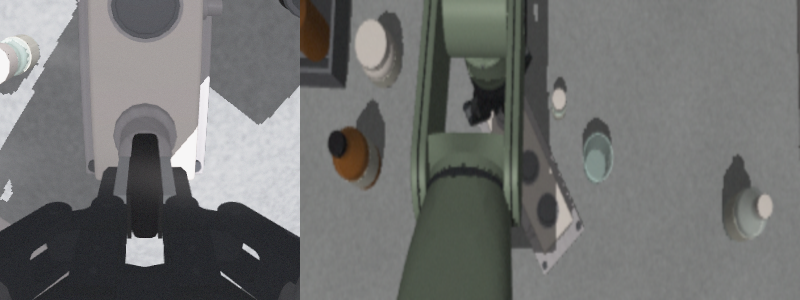

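The wing is held upright between the fingers and lies along the block, and the loose items are where they were. One depth check of the wing's angle before handing in.

```bash
python3 - <<'E'
from h import *
c=np.load('/tmp/w3.npz');o=robot.get_obs();p=np.array(o['ee_pos']);R=np.array(o['tool_rot'])
K=c['mtx'];T=c['T_tool_cam'];v,u=np.mgrid[0:420,0:560];a=(u-K[0,2])/K[0,0];b=(v-K[1,2])/K[0,0];r=np.hypot(a,b)+1e-9
ray=np.stack([np.sin(r)*a/r,np.sin(r)*b/r,np.cos(r)],-1);X=ray/ray[...,2:]*c['range_z'][...,None]
W=(X@T[:3,:3].T+T[:3,3])@R.T+p
s=W[225:345,255:300].reshape(-1,3);q=s[abs(s[:,2]-.1355)<.004]
rect=cv2.minAreaRect((q[:,:2]*1000).astype(np.float32));d=q[:,:2]-q[:,:2].mean(0);w=np.linalg.svd(d,full_matrices=False)[2][0]
print(len(q),rect,'theta',(np.arctan2(w[1],w[0])%np.pi)+.927)
for n,P in(('mid',(.570,.0568)),('end',(.519,.0184))):
    m=(np.hypot(W[...,0]-P[0],W[...,1]-P[1])<.009)&(W[...,2]<.1)&(c['range_z']>0);print(n,m.sum(),np.median(W[m][:,2]) if m.any() else None)
E
```

```text
2401 ((634.311767578125, 103.78109741210938), (41.81696319580078, 18.087276458740234), 27.83295440673828) theta 1.5511149813872156
mid 940 0.07972288465225709
end 50 0.07980974018186138
```

```bash
python3 -c "
from plant import robot
print(robot.sign_off()); o=robot.get_obs(); print(o['clock'],o['gripper_width'])"
```

```text
the job is handed in; nothing more can be done
None
the job is handed in; nothing more can be done
```

I pressed both cartridges home, turned the thumbscrew clockwise until it seated, backed it off a quarter turn, and handed the job in at about 19 s with the wing still gripped.

- **Cartridges:** Each one stopped moving while the force rose, to 19 N for the end one and 16 N for the middle one. Afterwards the depth camera put both tops at 79.7–79.9 mm, against 80 mm for fully home.
- **Thumbscrew:** It seated against the stop, with the torque rising to about 1.5 N m. After backing off, the tool angle read 1.576 rad. A depth fit of the wing read 1.551 rad, but the finger edges spoilt that fit: it gave an 18 mm wide wing where the real one is 12 mm. The two differ by about 1.4°, and the target was 1.571 rad.
- **Grip:** The fingers were closed on the wing at 11.4 mm in the last reading, with a steady force on the wrist of about 8 N.
- **Loose items:** The last top picture showed the vial, beaker, both bottles and the jar standing in place. The arm or the crop hid the spare cartridge and the wrench; I never went near the wrench.

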